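Seat a keyed shaft in a pulley hub on the bench drive rig

TASK

First switch the bench isolator off by flipping its toggle lever over to the other side. Then take the keyed shaft out of its holder, push it into the upright bore of the pulley hub, turning it until the key slips into the keyway, and keep pushing against the spring inside until the shoulder is fully home on the hub. The program finishes while still holding it there: keep the shaft gripped and pressed home (the spring would lift it again), and leave the other things on the bench where they are.

Things in the scene. Friction and masses are not known exactly. Their poses are not given: they have to be found in the camera images.
- toggle (a joint): isolator lever angle in rad: 0 = on (leaning to the isolator's -x side), 1.0 = off (leaning to its +x side), 0.5 = upright. The lever is top-heavy: past upright it falls to the nearer end and stays there; about 1 N at the tip flips it. Starts at on
- isolator: grey box 100 (x) x 80 (y) x 55 mm high, fixed to the bench, origin at the centre of its underside; a dark steel lever stands on its middle and swings about the box's y axis
- toggle_pivot (a point): hinge axis of the lever, at the middle of the isolator, 58 mm above the bench; axes as the box
- toggle_tip (a point): free end of the lever, 60 mm from the pivot; the lever is 22 mm wide (y) and 10 mm thick, with a 16 mm round cross bar, 26 mm long, at its end (up to 62 mm from the pivot)
- rig: fixed aluminium plate 150 x 150 x 20 mm with a 90 mm round steel boss 10 mm high; it carries the pulley hub in its middle. Origin: centre of the underside, on the bench
- hub: aluminium toothed pulley 84 mm across (up to 42 mm height) around a steel hub boss 45 mm across and 60 mm high, standing upright on the rig and locked, so it does not turn. Origin: on its axis at the underside, 30 mm above the bench. z up the bore; x points to the keyway.
- hub_mouth (a point): centre of the bore's mouth on the hub's top face, 90 mm above the bench; axes as the hub. The bore, open at the top, is 22 mm across; the keyway is 8 mm wide, reaches 18 mm or more from the axis (it slits the boss) and runs the whole depth. A spring plunger in the bore starts 32 mm below the mouth and pushes the shaft back with about 5 N at first and 10 N when the shaft is home
- shaft: loose steel shaft, 0.17 to 0.35 kg, upright, origin at the centre of its lower tip, z up. From the tip: tapered nose 0 to 6 mm (12 mm across at the tip), shaft 20 mm across up to 40 mm; a key 6 mm wide on its +x side from 14 to 36 mm reaching 14.5 mm from the axis; a round shoulder 40 mm across from 40 to 46 mm; a block from 46 to 86 mm, 32 mm (x) by 20 mm (y), to grip across y.
- shaft_shoulder (a point): on the shaft's axis at the underside of the shoulder, 40 mm above the tip; axes as the shaft. With the key on the hub's face it stops with the shoulder 26 mm above the mouth; fully home the shoulder rests on the mouth
- shaft_grip (a point): on the shaft's axis, 70 mm above the tip, a good height for the TCP; axes as the shaft
- holder: fixed black block 85 x 85 x 46 mm with a through hole 31 mm across in which the shaft hangs by its shoulder, its tip 6 mm above the bench. Origin: centre of the underside
- screwdriver: bystander: screwdriver lying on the bench, handle to its -x; leave it alone. Origin: underside
- spanner: bystander: spanner lying flat; leave it alone. Origin: underside
- tip_cleaner: bystander: black dome, 72 mm across, 62 mm high; leave it alone. Origin: underside
- parts_tray: bystander: blue divided tray 100 x 140 x 25 mm; leave it alone. Origin: underside
- spare_collar: bystander: steel ring 36 mm across, 12 mm high; leave it alone. Origin: underside
- flux_jar: bystander: small jar 52 mm across, 60 mm high; leave it alone. Origin: underside
There are look-alikes about, which are no part of the job. Leave any green or purple look-alike of the shaft alone.

How it is judged:
By the outcome, as a careful person would: the job done as asked, in the order asked, and still so for the second after the job is handed in, while the arm keeps its last pose, push and grip.
It also fails if it takes over 58 s, if anything falls off the work surface, if the arm or the gripper's body presses on something with over 40 N, if the wrist force passes 120 N, or if a joint passes its speed limit or range.

ROBOT

A 6-joint arm with a two-finger parallel gripper is mounted at the origin on the work surface. World frame = base frame: x ahead of the robot, y to its left, z up, the work surface at z = 0. Lengths are in m, angles in rad, forces in N, time in s.
With the tool pointing down it reaches from about 0.325 to 0.9 m from the base axis. Payload 6.1 kg.
Tool frame: the origin (TCP) lies between the finger pads, 19 mm behind the fingertips; this is the grasp point; z points along the fingers, y is the line along which they close (so a half turn about z gives the same grasp; the last joint's range is limited). The gripper opens to 87 mm and grips with 3 to 60 N. Pads are 19 mm wide; open, the fingers measure 117 mm over their backs; the gripper's body (75 mm by 190 mm) begins 51 mm behind the grasp point.
Start: joints at [-1.41, 0.22, 1.526, -0, 1.395, -0.126], TCP at [0.177, -0.599, 0.241] pointing down, gripper open.
Joint ranges: [-2.98, 2.98], [-0.91, 2.08], [0.09, 2.57], [-1.24, 4.39], [0.2, 2.65], [-2.68, 2.68]. Speed limits (rad/s): [2.57, 2.57, 3.01, 3.14, 3.14, 3.14].

INTERFACE

Orientations are given as a 3x3 rotation matrix whose columns are the frame's x, y, z axes.
In Python, from workcell import manip gives the robot as it stands. Calls block until the motion is done:
- manip.reach(position, orientation): joint-space move of the TCP to a pose.
- manip.move_straight(position, attitude=None, feed=0.15, threshold=None): straight line of the TCP; attitude=None keeps the orientation; feed is the mean speed in m/s. With threshold (N) it stops when the force on the tool has changed by that much, and returns True; else False.
- manip.movej(angles): joint-space move.
- manip.gripper_open() and manip.grab(): open the fingers fully, or close them until they stop; the grip force is fixed at half the most.
- manip.sleep(seconds).
- manip.inverse_kinematics(position, orientation): joint angles nearest the present ones, or None.
- manip.read_camera(name): name is "side" or "top" or "wrist"; returns a dict with "frame" (480x640x3 uint8, red, green, blue), "mtx" (3x3 intrinsics, pixels), "R" (3x3) and "t" (3): a world point X has camera coordinates R X + t; the wrist camera has in their place "mount" (4x4, takes a point from camera to tool coordinates, whose origin is the TCP and whose axes are the flange's). Camera axes: x right, y down, z forward; pixel columns grow to the right and rows downward; lengths in m; the calibration is good to about 2 mm. A picture is of the moment at which its call begins: read the wrist's pose just before it. There is no depth.
A pose or a line that the arm cannot do raises manip.IKError and nothing moves.
- manip.hand_in(): hands the job in; it is judged then, once.
Readings, each from a call of its own:
- manip.read_t(): time.
- manip.read_joint_pos(): joint angles.
- manip.read_qd(): joint speeds.
- manip.read_joint_torque(): joint torques, N m.
- manip.read_tool_pos(): TCP position.
- manip.read_ee_rot(): TCP orientation.
- manip.read_wrist_force(): force on the tool from outside, world axes, zero at the start.
- manip.read_torque(): the same for the moment, N m.
- manip.read_opening(): finger opening in m.
- manip.read_grasp_force(): force on a finger pad.
Only numpy, scipy, OpenCV 4.12 (cv2) and the standard library are available. Lean on these libraries where they do the work, as an engineer would, in place of code of your own. Each camera call takes 0.05 s, during which the arm holds its last target. There are 200 camera calls.

## Working session

There is one attempt and no reset: what is moved stays moved. The work goes in short steps, each a Python script; the robot and the scene stay as the last script left them, time stands still between calls to the robot, and variables do not carry over. Pictures are saved under pics/ and viewed, at most 10 in all, crops included, and the job is handed in when it is done.

```bash
mkdir -p pics; python3 - <<'E'
from workcell import manip
import cv2,numpy as np,pickle
d={}
for n in ("top","side"):
    c=manip.read_camera(n); d[n]=c
    cv2.imwrite(f"pics/{n}0.png",c["frame"][:,:,::-1])
    print(n,c["mtx"].tolist(),np.round(-c["R"].T@c["t"],3),np.round(c["R"],2).tolist())
pickle.dump(d,open("c0.pkl","wb"))
print(manip.read_t(),manip.read_ee_rot())
E
```

```text
top [[433.0606421322491, 0.0, 318.28449596342233], [0.0, 433.0606421322491, 240.31331817745107], [0.0, 0.0, 1.0]] [ 0.484 -0.05   0.798] [[0.02, -1.0, 0.0], [-0.99, -0.02, -0.13], [0.13, -0.0, -0.99]]
side [[553.2430245745713, 0.0, 320.45707693790337], [0.0, 553.2430245745713, 249.88759039523774], [0.0, 0.0, 1.0]] [0.347 0.813 0.717] [[-0.98, -0.21, -0.02], [-0.11, 0.58, -0.8], [0.18, -0.78, -0.59]]
0.1 [[ 9.59144626e-01  2.82916059e-01 -2.99253618e-04]
 [ 2.82916151e-01 -9.59143139e-01  1.69984329e-03]
 [ 1.93885910e-04 -1.71505924e-03 -9.99998510e-01]]
```

View pics/top0.png

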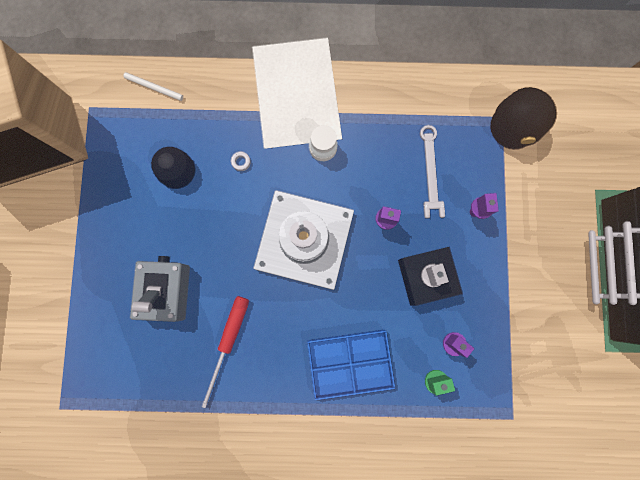

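View pics/side0.png

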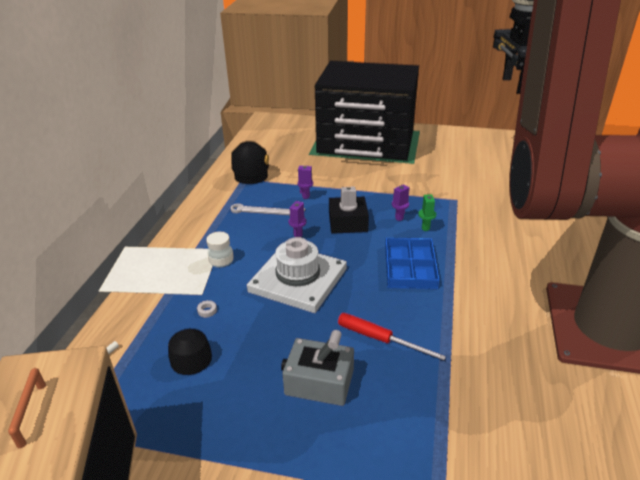

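Top view: the isolator is at (158,290), the hub at (303,235), and the holder with the steel shaft at (432,276). Green and purple decoys stand to the right. Next I'll zoom in on those three.

```bash
python3 - <<'E'
import cv2,numpy as np
t=cv2.imread("pics/top0.png");s=cv2.imread("pics/side0.png")
def cr(i,u,v,w=33): return cv2.resize(i[v-w:v+w,u-w:u+w],(264,264),interpolation=cv2.INTER_CUBIC)
m=np.vstack([np.hstack([cr(t,158,288),cr(t,303,238),cr(t,432,276)]),np.hstack([cr(s,320,365),cr(s,297,262),cr(s,348,208)])])
cv2.imwrite("pics/m.png",m)
E
```

```text
(no output)
```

View pics/m.png

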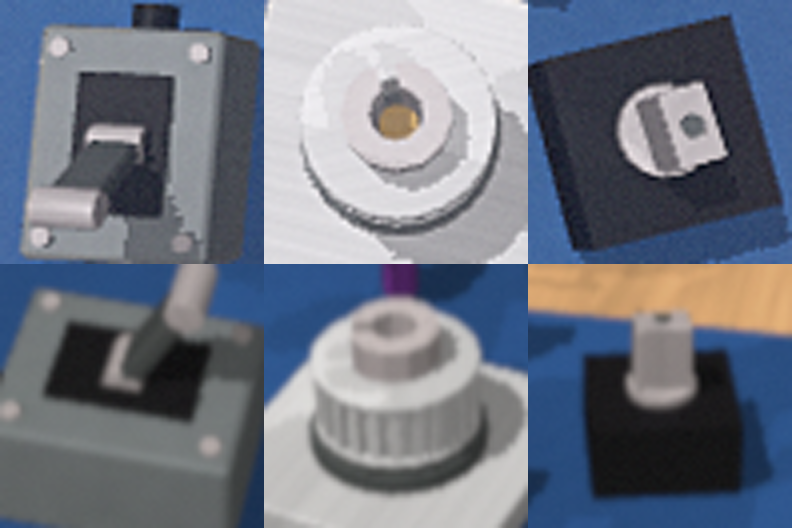

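The crossbar leans towards the robot (image down, crop (65,207)), so box +x points roughly along world +x. The keyway points image-up at crop (390,85). The four bright lid screws give the isolator's centre and yaw.

```bash
cat > h.py <<'E'
import numpy as np,cv2,pickle
from workcell import manip
def ray(c,u,v,z):
    """world point where pixel (u,v) meets the plane at height z"""
    d=c["R"].T@np.linalg.solve(c["mtx"],[u,v,1.]); o=-c["R"].T@c["t"]
    return o+d*(z-o[2])/d[2]
def down(yaw):
    """tool down, tool x at yaw"""
    c,s=np.cos(yaw),np.sin(yaw); return np.array([[c,s,0],[s,-c,0],[0,0,-1.]])
def wrist():
    p=np.array(manip.read_tool_pos());Rt=np.array(manip.read_ee_rot());c=manip.read_camera("wrist")
    M=np.array(c["mount"]);Rw=Rt@M[:3,:3];tw=Rt@M[:3,3]+p
    return dict(frame=c["frame"],mtx=c["mtx"],R=Rw.T,t=-Rw.T@tw)
def save(c,f): cv2.imwrite(f,c["frame"][:,:,::-1])
E
python3 - <<'E'
from h import *
d=pickle.load(open("c0.pkl","rb"));c=d["top"]
S=np.array([ray(c,125+u/4,255+v/4,.056) for u,v in [(59,47),(200,53),(40,237),(183,243)]])
ctr=S.mean(0);xa=S[0]+S[1]-S[2]-S[3];yaw=np.arctan2(xa[1],xa[0])
print("iso",ctr,yaw,np.linalg.norm(S[0]-S[1]),np.linalg.norm(S[0]-S[2]))
Ss=d["side"]
print("tip top",ray(c,125+65/4,255+207/4,.112))
print("tip side",ray(Ss,287+190/4,332+40/4,.112))
hub=ray(c,270+397/4-66,205+117/4,.09);kw=ray(c,270+390/4-66,205+85/4,.09)
print("hub",hub,np.arctan2(*(kw-hub)[1::-1]))
B=np.array([ray(c,399+(u-528)/4,243+v/4,.126) for u,v in [(662,92),(705,82),(727,155),(680,170)]])
print("shaft",B.mean(0),[np.arctan2(*(B[i]-B[j])[1::-1]) for i,j in((0,3),(1,2))],np.linalg.norm(B-np.roll(B,1,0),axis=1))
H=np.array([ray(c,399+(u-528)/4,243+v/4,.046) for u,v in [(730,15),(782,205)]])
print("holder edge yaw",np.arctan2(*(H[0]-H[1])[1::-1]),np.linalg.norm(H[0]-H[1]))
q0=np.array(manip.read_joint_pos())
for n,p in(("iso",[*ctr[:2],.2]),("hub",[*hub[:2],.25]),("shaft",[*B.mean(0)[:2],.25])):
    for yw in(0,1.57,3.14,-1.57):
        q=manip.inverse_kinematics(p,down(yw));print(n,yw,None if q is None else np.round(q,2))
c=manip.read_camera("wrist");print(np.round(c["mount"],3).tolist(),c["mtx"][0])
E
```

```text
iso [0.48979464 0.22487115 0.056     ] -0.022810962899665013 0.06041982383843853 0.08027393905123381
tip top [0.46458212 0.22406695 0.112     ]
tip side [0.46177103 0.23831521 0.112     ]
hub [ 0.5882143  -0.02520478  0.09      ] 0.24018660564293776
shaft [ 0.52533744 -0.24070923  0.126     ] [np.float64(0.21612812860085873), np.float64(0.27988206657473247)] [0.03073467 0.01732329 0.02924613 0.01929461]
holder edge yaw 0.2507089389755643 0.08469220365129435
iso 0 [ 0.28  0.05  1.8  -0.    1.3   1.85]
iso 1.57 [ 0.28  0.05  1.8  -0.    1.3   0.28]
iso 3.14 [ 0.28  0.05  1.8  -0.    1.3  -1.29]
iso -1.57 None
hub 0 [-0.18  0.13  1.61 -0.    1.4   1.39]
hub 1.57 [-0.18  0.13  1.61 -0.    1.4  -0.18]
hub 3.14 [-0.18  0.13  1.61 -0.    1.4  -1.75]
hub -1.57 None
shaft 0 [-0.57  0.1   1.64 -0.    1.4   1.  ]
shaft 1.57 [-0.57  0.1   1.64 -0.    1.4  -0.57]
shaft 3.14 [-0.57  0.1   1.64 -0.    1.4  -2.14]
shaft -1.57 [-0.57  0.1   1.64 -0.    1.4   2.57]
[[-0.002, -0.956, -0.292, 0.08], [1.0, -0.002, -0.001, -0.0], [0.001, -0.292, 0.956, -0.144], [0.0, 0.0, 0.0, 1.0]] [417.86139947   0.         318.20344301]
```

```bash
python3 - <<'E'
from h import *
y=-.02;c0=np.array([.4898,.2245]);ux=np.array([np.cos(y),np.sin(y)])
P=lambda s,z:[*(c0+s*ux),z]
manip.reach(P(-.075,.2),down(y));manip.grab();print(manip.read_t(),manip.read_opening())
manip.move_straight(P(-.075,.109),feed=.15)
manip.move_straight(P(.006,.109),feed=.08);print(manip.read_wrist_force())
manip.move_straight(P(-.02,.22),feed=.2);manip.gripper_open();print(manip.read_t())
manip.reach([.588,-.025,.22],down(.24));a=wrist();save(a,"pics/wh.png")
t=manip.read_camera("top");save(t,"pics/top1.png")
manip.reach([.522,-.235,.22],down(.25));b=wrist();save(b,"pics/ws.png")
pickle.dump((a,b,t),open("c1.pkl","wb"));print(manip.read_t())
f=lambda i,x:cv2.resize(i[x],(400,300),interpolation=cv2.INTER_CUBIC)
z=[cv2.imread(f"pics/{n}.png") for n in("wh","ws","top1")]
m=np.vstack([np.hstack([cv2.resize(z[0],(400,300)),cv2.resize(z[1],(400,300))]),np.hstack([f(z[2],np.s_[255:327,110:206]),np.zeros((300,400,3),np.uint8)])])
cv2.imwrite("pics/m2.png",m)
E
```

```text
4.6917 0.0005905447475679753
[-13.32030871  -1.75489815  10.0936924 ]
8.85
10.9583
```

View pics/m2.png

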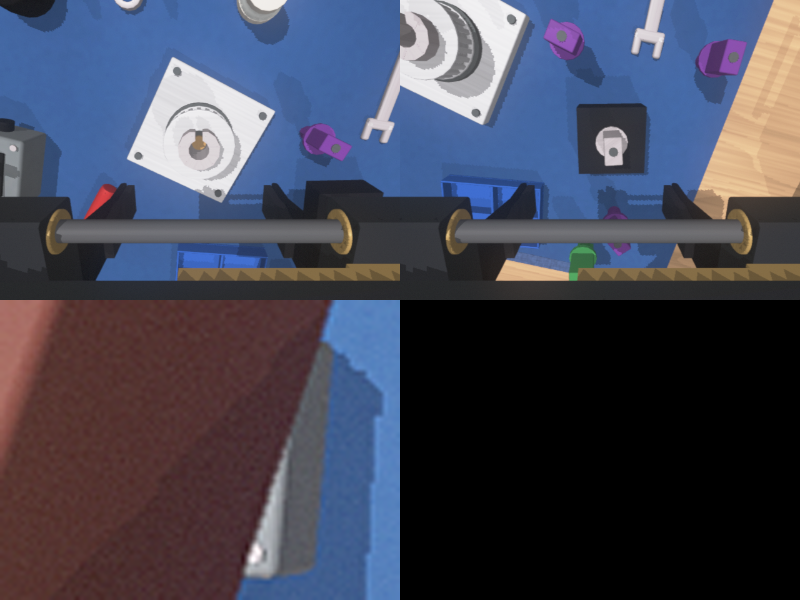

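Wrist views: the bore is at about (318,237) and the shaft block top at about (341,243). The arm hid the isolator, so I'll retake that picture and zoom in.

```bash
python3 - <<'E'
from h import *
t=manip.read_camera("top");save(t,"pics/top2.png");a,b,_=pickle.load(open("c1.pkl","rb"))
z=[cv2.imread(f"pics/{n}.png") for n in("wh","ws","top2")]
r=lambda i:cv2.resize(i,(400,300),interpolation=cv2.INTER_CUBIC)
m=np.vstack([np.hstack([r(z[0][200:275,268:368]),r(z[1][200:275,291:391])]),np.hstack([r(z[2][251:326,108:208]),r(cv2.imread("pics/ws.png")[150:300,240:440])])])
cv2.imwrite("pics/m3.png",m)
E
```

```text
(no output)
```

View pics/m3.png

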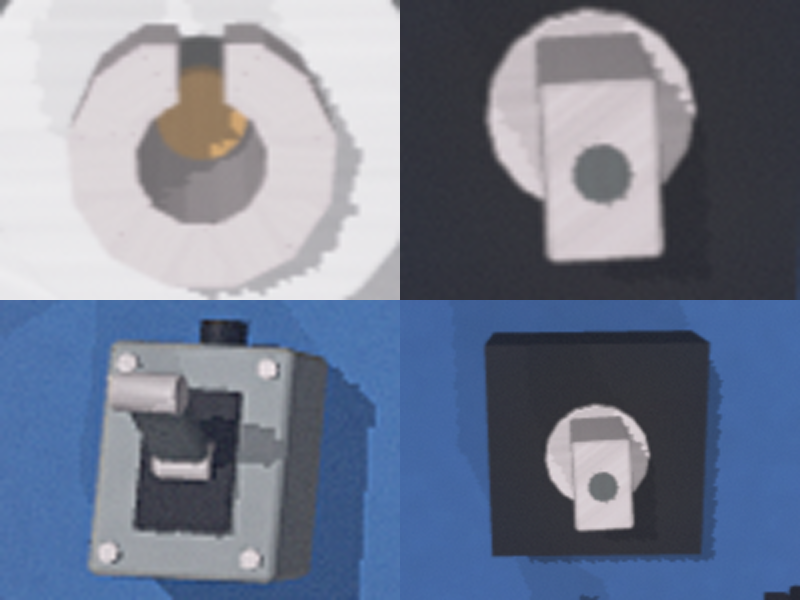

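The lever is flipped: its crossbar now leans image-up (+x). The mouth centre is at crop (201,158), the keyway end at (201,42), and the block top corners run from (143,80) to (263,257). I'll compute positions, grasp and lift.

```bash
python3 - <<'E'
from h import *
a,b,_=pickle.load(open("c1.pkl","rb"))
H=lambda u,v:ray(a,268+u/4,200+v/4,.09)
S=lambda u,v:ray(b,291+u/4,200+v/4,.092)
hub=H(201,158);k=H(201,42)-hub
print("hub",hub,np.arctan2(k[1],k[0]),"bore",np.linalg.norm(H(136,158)-H(267,158)),np.linalg.norm(H(201,97)-H(201,223)),"boss",np.linalg.norm(H(68,158)-H(335,158)))
B=np.array([S(143,80),S(255,80),S(263,257),S(148,260)]);s=B.mean(0);e=B[0]+B[1]-B[2]-B[3];yaw=np.arctan2(e[1],e[0])
print("shaft",s,S(202,174),yaw,np.linalg.norm(B-np.roll(B,1,0),axis=1))
sh=[ray(b,291+u/4,200+v/4,.052) for u,v in((87,110),(295,110))]
print("shoulder",sum(sh)/2,np.linalg.norm(sh[0]-sh[1]))
g=(s+S(202,174))/2
manip.reach([g[0],g[1],.14],down(yaw));manip.move_straight([g[0],g[1],.076],feed=.12)
manip.grab();print(manip.read_opening(),manip.read_grasp_force(),manip.read_tool_pos(),manip.read_wrist_force())
manip.move_straight([g[0],g[1],.19],feed=.15);print(manip.read_opening(),manip.read_t(),manip.read_wrist_force())
c=manip.read_camera("side");save(c,"pics/side2.png");uv=c["mtx"]@(c["R"]@[g[0],g[1],.16]+c["t"]);u,v=(uv[:2]/uv[2]).astype(int);print(u,v)
i=cv2.imread("pics/side2.png")[max(v-50,0):v+50,u-65:u+65];cv2.imwrite("pics/sc.png",cv2.resize(i,None,fx=6,fy=6,interpolation=cv2.INTER_CUBIC))
E
```

```text
hub [ 0.58981732 -0.02309164  0.09      ] 0.23766031617617267 bore 0.022285389145033016 0.02230092301284167 boss 0.04542136615312556
shaft [ 0.5268302  -0.24847952  0.092     ] [ 0.52625486 -0.24858407  0.092     ] 0.2992950436395208 [0.03177856 0.01866267 0.03128677 0.01979187]
shoulder [ 0.52726877 -0.24827478  0.052     ] 0.03997430337418411
0.019683985778027317 29.979483266361058 [ 0.5265446  -0.24856666  0.07598056] [ 0.16248904 -0.34075707  0.37517561]
0.020014707482848674 14.1167 [-0.40233751 -0.13649542 -3.3693107 ]
348 161
```

View pics/sc.png

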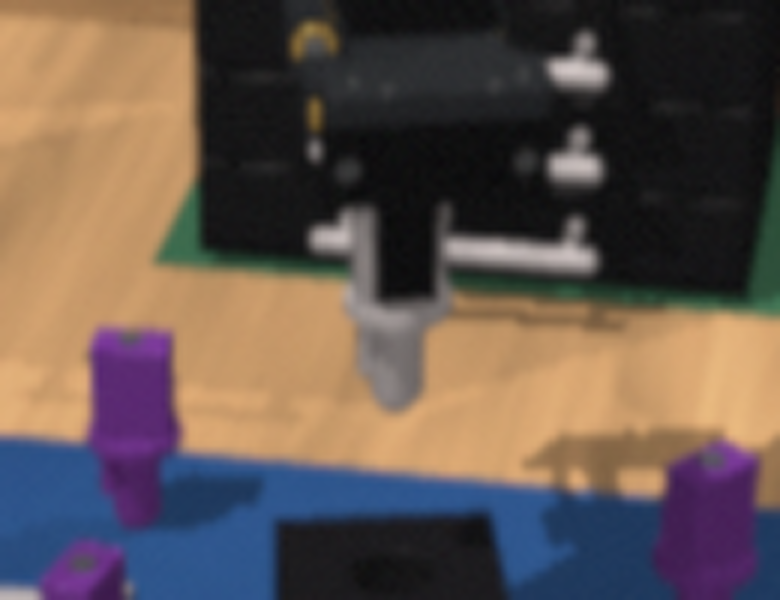

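The key shows on the image-left side at (365,350), which is world +x, so no half turn is needed. I'll insert at the keyway yaw.

```bash
python3 - <<'E'
from h import *
h=[.5898,-.0231];R=down(.2377)
manip.move_straight([*h,.19],R,feed=.15)
def st(m): print(m,np.round(manip.read_tool_pos(),4),np.round(manip.read_wrist_force(),1),np.round(manip.read_torque(),2),round(manip.read_t(),1))
st(0)
hit=manip.move_straight([*h,.150],R,feed=.04,threshold=6);st(hit)
if not hit:
    hit=manip.move_straight([*h,.131],R,feed=.02,threshold=6);st(hit)
    if not hit:
        hit=manip.move_straight([*h,.1205],R,feed=.02,threshold=25);st(hit)
print(manip.read_opening())
E
```

```text
0 [ 0.5897 -0.0238  0.1899] [-0.2  0.5 -2.1] [ 0.   -0.03 -0.02] 15.9
False [ 0.5901 -0.0232  0.1504] [ 0.1 -0.1 -2.9] [-0.05  0.01 -0.01] 17.0
False [ 0.5899 -0.0231  0.1312] [ 0.   0.2 -3.1] [ 0.01 -0.01 -0.01] 18.1
False [ 0.5903 -0.0232  0.1214] [-2.   0.3  5. ] [0.02 0.47 0.02] 18.8
0.020161824811086502
```

```bash
python3 - <<'E'
from h import *
h=[.5898,-.0231];R=down(.2377)
def st(m): print(m,np.round(manip.read_tool_pos(),4),np.round(manip.read_wrist_force(),1),round(manip.read_t(),1))
st(0)
for z in(.1195,.1185,.1175,.1165):
    hit=manip.move_straight([*h,z],R,feed=.01,threshold=14);manip.sleep(.2);st(z)
    if hit or manip.read_wrist_force()[2]>18: break
manip.sleep(.5);st("end");print(manip.read_opening())
c=manip.read_camera("side");save(c,"pics/side3.png")
i=cv2.imread("pics/side3.png")[190:310,220:380];cv2.imwrite("pics/s3.png",cv2.resize(i,None,fx=5,fy=5,interpolation=cv2.INTER_CUBIC))
E
```

```text
0 [ 0.5903 -0.0232  0.1214] [-2.   0.3  5. ] 18.8
0.1195 [ 0.5903 -0.0232  0.1205] [-2.5  0.8  6.3] 19.2
0.1185 [ 0.5903 -0.0232  0.12  ] [-3.4  0.7  7.7] 19.7
0.1175 [ 0.5904 -0.0232  0.1199] [-7.   1.  13.8] 20.1
0.1165 [ 0.5904 -0.0232  0.1199] [-9.4  0.9 20.4] 20.6
end [ 0.5904 -0.0232  0.1199] [-9.8  0.5 20.3] 21.1
0.0194467792017395
```

View pics/s3.png

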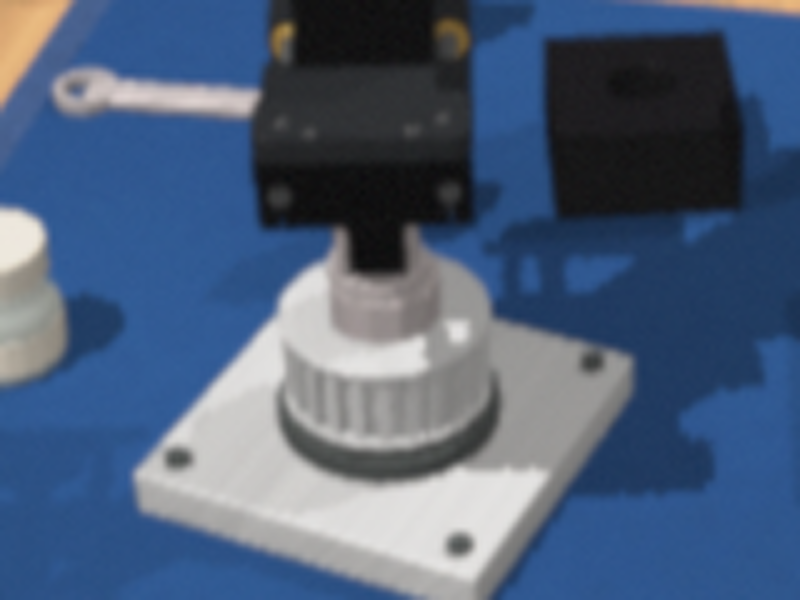

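The shoulder sits flat on the hub boss at (385,280). The height stalls at 0.1199 m (0.120 expected when home) while the push rises to 20 N, so it is seated.

```bash
python3 -c "
from workcell import manip
print(manip.hand_in())"
```

```text
the job is handed in; nothing more can be done
None
```

I flipped the isolator to off, pushed the shaft into the hub with its key in the keyway until the shoulder was home, and handed the job in at about 21 s with the shaft still gripped and pressed down at about 20 N.

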